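Empty the dish rack onto the hot-milk tray

ROBOT

A 7-joint arm with a two-finger parallel gripper is mounted at the origin on the work surface. World frame = base frame: x ahead of the robot, y to its left, z up, the work surface at z = 0. Lengths are in m, angles in rad, forces in N, time in s.
With the tool pointing down it reaches from about 0.4 to 0.85 m from the base axis. Payload 4.5 kg.
Tool frame: the origin (TCP) lies at the very end of the fingers, on their centre line; the grasp point (between the pads) lies 19 mm behind it; z points along the fingers, y is the line along which they close (so a half turn about z gives the same grasp; the last joint's range is limited). The gripper opens to 88 mm and grips with 3 to 60 N. Pads are 18 mm wide; open, the fingers measure 123 mm over their backs; the gripper's body (75 mm by 187 mm) begins 45 mm behind the grasp point.
Start: joints at [-1.202, 0.689, -0.195, 1.565, 0.157, 0.902, -0.215], TCP at [0.205, 0.59, 0.239] pointing down, gripper open.
Joint ranges: [-3.01, 3.01], [-0.46, 2.08], [-1.47, 1.51], [0.13, 2.56], [-1, 4.14], [0.04, 2.09], [-2.66, 2.66]. Speed limits (rad/s): [2.57, 2.57, 3.14, 3.14, 3.14, 3.14, 3.14].

INTERFACE

Orientations are given as a unit quaternion [w, x, y, z].
In Python, from cell import arm gives the robot as it stands. The module is installed in compiled form; this text tells all that it offers.
- The arm moves only by the tool drive_tool, never from a script. Its argument "deltas" is one flat list of numbers, 4 for each row, row after row: the shift along the tool's x, y, z in m, then the turn about the tool's z in rad. In form: [dx, dy, dz, roll, dx, dy, dz, roll, ...]. A call has 1 to 8 rows; each row is the pose to reach, as a shift and turn from the pose commanded when the call began, along the tool's axes at that moment; what a row does not reach only later rows make up. A row lasts 1/12 s, in which the tool goes at most 41.7 mm and 7.16 degrees, less where a joint would pass 70% of its speed; a pose out of reach is approached as far as the arm can. A call with a gripper value outside its range is refused whole. "jaw" is the closure, from 0 (fully open) to 1 (shut), set as the call begins (left out, the last holds). The fingers move at their own pace and stop on an object; "grip_force" is the grip in N (left out, the last holds). Time passes only in rows, so rows that repeat a pose let the fingers close. It gives the time, the measured TCP pose, the force, the opening and the grip force at its end, in the units of the state.
- arm.get_state(): the state, without advancing time (a new reading comes with each control period).
- arm.camera(name): name is "scene" or "top" or "wrist"; returns the picture (400x640x3 uint8, red, green, blue); there is no depth.
- arm.camera_params(name): a dict with "K" (3x3 intrinsics, pixels), "k1" (the pictures are not rectified: a ray, as slopes to the right and down, at radius r is drawn at 1 + k1 r^2 times it, then the intrinsics apply), "pose" (4x4, takes a point from camera to world coordinates). Camera axes: x right, y down, z forward; pixel columns grow to the right and rows downward; lengths in m; the calibration is good to about 2 mm. A picture is of the moment at which its call begins: read the wrist's pose just before it. camera_params takes no time and is no camera call; for the wrist camera it gives the pose at the moment of the call.
- arm.sign_off(): hands the job in; it is judged then, once.
The state is a dict: "t": time; "qpos": joint angles; "qd": joint speeds; "effort": joint torques, N m; "tool_pos": TCP position; "tool_rot": TCP orientation; "force": force on the tool from outside, world axes, zero at the start; "torque": the same for the moment, N m; "grip_width": finger opening in m; "gripper_force": force on a finger pad.
Only numpy, scipy, OpenCV 4.12 (cv2) and the standard library are available. Lean on these libraries where they do the work, as an engineer would, in place of code of your own. Each camera call takes 0.05 s, during which the arm holds its last target. There are 200 camera calls.

TASK

Empty the dish rack and lay the tray for tonight's hot milk: stand the milk pan on the large round cork mat, between the two cups, with the handled mug on the small coaster to the left of the mat and the tall beaker on the small coaster to its right (left and right as the robot sees them), each centred on its cork and both cups still mouth down. Lay the wooden spoon level across the pan's rim, the middle of the spoon over the middle of the pan. Set everything down without dropping it, and leave the soap tray and the soap bottle where they are.

Things in the scene. Friction and masses are not known exactly. Their poses are not given: they have to be found in the camera images.
- pan: Small upright steel milk pan, 116 mm across the rim, 66 mm high, wall 3 mm, about 0.27 kg. Origin: centre of underside; z up. Its black handle points along its own -x: a level bar 18 mm wide, 13 thick, middle line 54 mm above the underside, from 68 to 186 mm off the pan's axis. Balance point 10 to 20 mm off the axis on the handle side; carry it by the handle's root, 85 mm off the axis, gripping 40 N or more.
- mug: Low pale melamine cup with a handle, mouth down (flat foot on top). Outer diameter 64 mm at the mouth (below), 58 to 61 mm near the foot (above), 62 mm high, about 0.11 kg. Origin: centre of the mouth, on the surface it stands on; z up. Its ear handle, 10 mm thick, points along the mug's own +y, reaches 61 mm from the axis and spans 10 to 55 mm in height.
- beaker: Tall melamine cup without a handle, same pale colour as the mug, mouth down (flat foot on top). Tapered: outer diameter 58 mm at the mouth (below), 48 mm near the foot (above), 88 mm high, about 0.09 kg. Origin: centre of the mouth, on the surface it stands on; z up.
- spoon: Wooden stirring spoon lying flat, underside flat, 200 mm long along its own x, about 35 g. Handle 14 mm wide, 8 mm thick, from x = -100 to 60 mm; bowl at the +x end, 40 mm across, 10 mm thick. Origin: on the underside at mid-length; z up. Balance point within 20 mm of the origin, on the bowl's side.
- pan_mat: Large round cork mat, 128 mm across, 6 mm thick, fixed in the middle of a low grey serving tray (350 by 250 mm, rim 16 mm high). Origin: centre of its underside, 6 mm above the ledge, so its top is 12 mm above the ledge. Its +y axis points to the robot's left along the tray, +x away from the robot.
- coaster_a: One of two equal cork coasters fixed on the tray, 86 mm across, 6 mm thick. Origin: centre of its underside, 6 mm above the ledge; its top is 12 mm above the ledge. It lies about 12 cm left or right of the mat; which side varies.
- coaster_b: The other, equal coaster, on the other side of the mat, about 12 cm from it. Origin: centre of its underside, 6 mm above the ledge; its top is 12 mm above the ledge.
- rack: White folding dish rack, fixed, 260 mm along its x, 380 mm along its y. Origin: centre of its underside, on the ledge. Pan, cups and spoon stand on its slatted floor, 18 mm above the ledge. Long sides and -y end: railings, tops 43 mm above the ledge; hinged flap at the +y end raised, its top 95 mm above the ledge. Rack and tray stand side by side, either one on the left.
- soap_tray: Bystander: oblong steel soap tray, 90 by 130 mm, 18 mm high, with a bar of soap in it, beyond the rack and the tray. Origin: centre of its underside.
- bottle: Bystander: amber pump bottle of liquid soap, 62 mm across, 146 mm high, standing beyond the rack and the tray. Origin: centre of its underside.

How it is judged:
By the outcome, as a careful person would: the job done as asked, in the order asked, and still so for the second after the job is handed in, with the robot touching nothing.
It also fails if it takes over 136 s, if anything falls off the work surface, if the arm or the gripper's body presses on something with over 40 N, if the wrist force passes 120 N, or if a joint passes its speed limit or range.

## Working session

There is one attempt and no reset: what is moved stays moved. The work goes in short steps, Python scripts to look and compute and a tool call to move; the robot and the scene stay as the last step left them, time stands still between calls to the robot, and variables do not carry over. Pictures are saved under pics/ and viewed, at most 14 in all, crops included, and the job is handed in when it is done.

Besides the shell and the picture viewer there is one more tool, called after "Request:" in YAML: its name, and indented under it one key for each argument. drive_tool: Moves the arm, as the interface text tells. Its arguments: {"type":"object","properties":{"deltas":{"type":"array","items":{"type":"number"}},"jaw":{"type":"number"},"grip_force":{"type":"number"}},"required":["deltas"]}

```bash
mkdir -p pics; cat > h.py <<'E'
import numpy as np, cv2
from cell import arm
from scipy.spatial.transform import Rotation as R
def snap(name,fn):
    p=arm.camera_params(name); im=arm.camera(name); cv2.imwrite('pics/'+fn,cv2.cvtColor(im,cv2.COLOR_RGB2BGR)); return im,p
def ray(p,uv):
    uv=np.atleast_2d(np.array(uv,float)); K=p['K']; k=p['k1']
    d=np.c_[(uv[:,0]-K[0,2])/K[0,0],(uv[:,1]-K[1,2])/K[1,1]]; u=d.copy()
    for _ in range(20): u=d/(1+k*(u**2).sum(1,keepdims=True))
    T=p['pose']; return T[:3,3],np.c_[u,np.ones(len(u))]@T[:3,:3].T
def onz(p,uv,z):
    o,d=ray(p,uv); return o+d*((z-o[2])/d[:,2])[:,None]
def proj(p,X):
    T=p['pose']; c=(np.atleast_2d(X)-T[:3,3])@T[:3,:3]; u=c[:,:2]/c[:,2:]
    u=u*(1+p['k1']*(u**2).sum(1,keepdims=True)); K=p['K']; return np.c_[u[:,0]*K[0,0]+K[0,2],u[:,1]*K[1,1]+K[1,2]]
def st():
    s=arm.get_state(); q=s['tool_rot']; Rm=R.from_quat([q[1],q[2],q[3],q[0]]).as_matrix()
    return s,np.array(s['tool_pos']),Rm
E
python3 - <<'E'
from h import *
np.set_printoptions(precision=3,suppress=True)
s,t,Rm=st(); print(s); print(Rm)
for n in ('top','scene','wrist'):
    im,p=snap(n,n+'0.png'); print(n,p)
E
```

```text
{'t': 0.0, 'qpos': array([-1.202,  0.69 , -0.195,  1.566,  0.157,  0.902, -0.215]), 'qd': array([ 0.001,  0.002, -0.   ,  0.001,  0.001,  0.001, -0.   ]), 'effort': array([ -0.   , -52.756,  -1.267, -15.342,  -0.053,   0.007,   0.   ]), 'tool_pos': array([0.205, 0.59 , 0.238]), 'tool_rot': array([-0.   ,  0.167,  0.986, -0.001]), 'force': array([ 0.051, -0.3  , -0.222]), 'torque': array([-0.026,  0.005, -0.01 ]), 'gripper_force': 0.0, 'grip_width': 0.08818585114783617}
[[-0.945  0.328 -0.   ]
 [ 0.328  0.945 -0.002]
 [-0.    -0.002 -1.   ]]
top {'K': array([[393.408,   0.   , 323.172],
       [  0.   , 393.408, 196.852],
       [  0.   ,   0.   ,   1.   ]]), 'k1': 0.0040161427332344865, 'pose': array([[-0.029, -0.991,  0.128,  0.466],
       [-1.   ,  0.027, -0.012,  0.007],
       [ 0.009, -0.129, -0.992,  1.07 ],
       [ 0.   ,  0.   ,  0.   ,  1.   ]])}
scene {'K': array([[497.055,   0.   , 315.116],
       [  0.   , 497.055, 202.939],
       [  0.   ,   0.   ,   1.   ]]), 'k1': -0.14623852492094438, 'pose': array([[-0.542,  0.591, -0.597,  1.454],
       [ 0.84 ,  0.363, -0.403,  0.566],
       [-0.021, -0.72 , -0.693,  1.032],
       [ 0.   ,  0.   ,  0.   ,  1.   ]])}
wrist {'K': array([[346.52 ,   0.   , 322.478],
       [  0.   , 346.52 , 205.294],
       [  0.   ,   0.   ,   1.   ]]), 'k1': -0.047937017147672935, 'pose': array([[ 0.329,  0.911,  0.248,  0.142],
       [ 0.944, -0.317, -0.088,  0.612],
       [-0.001,  0.263, -0.965,  0.384],
       [ 0.   ,  0.   ,  0.   ,  1.   ]])}
```

View pics/top0.png

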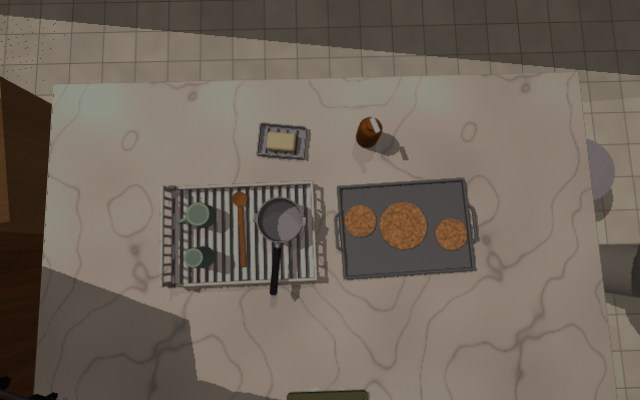

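View pics/scene0.png

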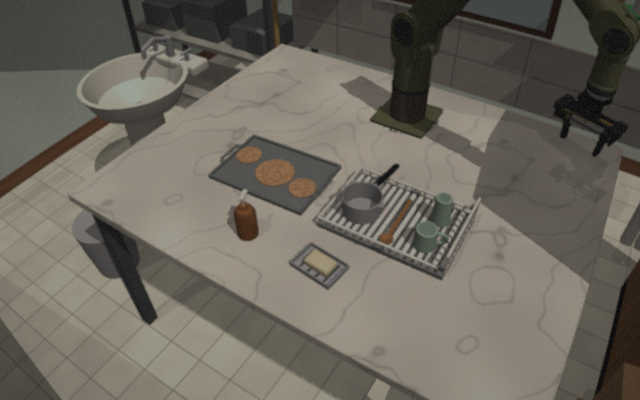

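The top view shows the rack on the left with the mug at (198,214), the beaker at (198,258), the spoon at (241,230), and the pan at (280,221) with its handle down to (274,293). The tray is on the right, with corks at (360,221), (403,226) and (451,234). The scene view confirms that the taller cup is the one nearer the robot.

```bash
cat > m1.py <<'E'
from h import *
np.set_printoptions(precision=4,suppress=True)
P={};C={}
for n in ('top','scene'):
    im=cv2.imread(f'pics/{n}0.png'); P[n]=arm.camera_params(n)
    hsv=cv2.cvtColor(im,cv2.COLOR_BGR2HSV)
    m=cv2.inRange(hsv,(3,90,60),(20,255,255))
    g=cv2.inRange(hsv,(55,25,60),(95,120,255))
    for nm,mm in (('org',m),('green',g)):
        k,l,s,c=cv2.connectedComponentsWithStats(mm)
        for i in range(1,k):
            if s[i,4]>70: print(n,nm,s[i],c[i],onz(P[n],c[i],0.012)[0])
def tri(a,b):
    oa,da=ray(P['top'],a);ob,db=ray(P['scene'],b);da=da[0];db=db[0]
    A=np.c_[da,-db];x=np.linalg.lstsq(A,ob-oa,rcond=None)[0];pa=oa+x[0]*da;pb=ob+x[1]*db
    return (pa+pb)/2,np.linalg.norm(pa-pb)
print('mat',tri([403.5,226],[275,173])); 
E
python3 m1.py
```

```text
top org [  0  84  10 139 698] [  2.7722 174.4613] [0.6874 0.8587 0.012 ]
top org [358 117  20  19 197] [366.3299 127.2843] [ 0.794  -0.1311  0.012 ]
top org [232 191  15  76 515] [240.6563 223.4272] [0.5368 0.2175 0.012 ]
top org [ 380  202   47   48 1787] [402.9508 225.3363] [ 0.5194 -0.218   0.012 ]
top org [344 205  32  32 816] [359.7451 220.7463] [ 0.535  -0.1023  0.012 ]
top org [435 218  33  33 819] [450.757  233.7118] [ 0.4934 -0.3453  0.012 ]
scene org [274  21   6  26  99] [276.3333  33.9697] [-0.2966 -0.8084  0.012 ]
scene org [   0  117  108   80 1523] [ 49.673  154.8628] [ 0.8619 -0.9614  0.012 ]
scene org [236 147  26  16 326] [248.2822 154.6656] [ 0.4975 -0.3418  0.012 ]
scene org [255 160  40  26 813] [274.4539 172.3395] [ 0.5253 -0.2132  0.012 ]
scene org [288 178  28  20 414] [301.7874 187.5628] [ 0.5397 -0.0987  0.012 ]
scene org [379 199  33  45 301] [394.4153 224.7342] [0.5325 0.2123 0.012 ]
scene org [234 202  24  38 621] [246.4767 220.8052] [ 0.741 -0.155  0.012]
scene org [621 363  19  37 611] [630.6301 382.2455] [0.6936 0.9054 0.012 ]
scene green [416 221  21  15 119] [427.2017 228.4874] [0.4972 0.2978 0.012 ]
mat (array([ 0.5173, -0.2202,  0.0006]), np.float64(0.0036251839136647226))
```

Request:
drive_tool:
  deltas: [-0.22,-0.2,0,-0.1,-0.22,-0.2,0,-0.2,-0.22,-0.2,0,-0.334,-0.22,-0.2,0,-0.334,-0.22,-0.2,0,-0.334,-0.22,-0.2,0,-0.334,-0.22,-0.2,0,-0.334,-0.22,-0.2,0,-0.334]
  jaw: 0
  grip_force: 45

```text
t: 0.82
tool_pos: [0.3512, 0.3203, 0.2381]
tool_rot: [0.0, 0.006, 1.0, -0.004]
force: [-0.1, -0.1, -0.2]
grip_width: 0.088
gripper_force: 0.0
```

```bash
python3 -c "
from h import *
s,t,Rm=st();print(t,Rm.round(3),s['t'])"
```

```text
[0.35122443 0.32034707 0.23811513] [[-1.     0.012  0.001]
 [ 0.012  1.    -0.008]
 [-0.001 -0.008 -1.   ]] 0.8167
```

Request:
drive_tool:
  deltas: [-0.11,-0.18,-0.02,0,-0.11,-0.18,-0.02,0,-0.11,-0.18,-0.02,0,-0.11,-0.18,-0.02,0,-0.11,-0.18,-0.02,0,-0.11,-0.18,-0.02,0,-0.11,-0.18,-0.02,0]

```text
t: 1.4
tool_pos: [0.4587, 0.146, 0.2586]
tool_rot: [0.0, 0.004, 1.0, -0.001]
force: [0.1, 0.6, -0.1]
grip_width: 0.0878
gripper_force: 0.0
```

```bash
python3 -c "
from h import *
s,t,Rm=st();print(t,Rm.round(3),s['t'])
im,p=snap('wrist','w1.png');np.save('w1.npy',p,allow_pickle=True)"
```

```text
[0.45870834 0.14599113 0.25860086] [[-1.     0.008  0.   ]
 [ 0.008  1.    -0.001]
 [-0.    -0.001 -1.   ]] 1.4
```

View pics/w1.png

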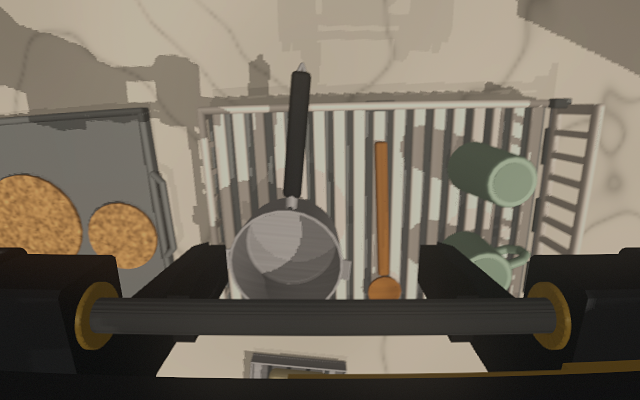

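The wrist view shows the pan handle from (300,72) to (292,197), the pan rim around (286,262), the spoon from (381,141) to about (384,299), the beaker's foot at (512,182) and the mug's foot at about (490,272), with its ear at (525,252) towards +y.

```bash
cat > m2.py <<'E'
from h import *
np.set_printoptions(precision=4,suppress=True)
p=np.load('w1.npy',allow_pickle=True).item(); im=cv2.imread('pics/w1.png'); hsv=cv2.cvtColor(im,cv2.COLOR_BGR2HSV)
f=lambda n,uv,z:print(n,onz(p,uv,z))
f('handle root/tip',[[292.5,193],[300.5,74]],.0785)
f('rim L,R,top',[[229,262],[344,262],[287,211]],.084)
f('spoon ends',[[381,141.5],[383.5,300]],.027)
f('beaker top L,R,T,B',[[487,182],[537,182],[512,157],[512,207]],.106)
f('mug top L,R,T',[[466,270],[513,270],[489,253]],.080)
f('ear tip',[528,252],.06)
f('coaster L,R,T,B',[[87.5,235],[157.5,235],[122,202],[123,269]],.012)
# dark handle axis by mask
g=cv2.cvtColor(im,cv2.COLOR_BGR2GRAY)[60:200,270:325]
m=(g<45).astype(np.uint8); k,l,s,c=cv2.connectedComponentsWithStats(m); i=1+np.argmax(s[1:,4]); print(s[i])
ys,xs=np.where(l==i); 
for r in (20,40,80,100,120): q=xs[ys==r]; 
w=onz(p,[[np.mean(xs[ys==r])+270,r+60] for r in (25,50,75,100,125)],.0785); print(w)
a=np.polyfit(w[:,0],w[:,1],1); print('handle y=',a)
m=cv2.inRange(hsv,(3,90,50),(20,255,255)); m[:,:340]=0;m[:,420:]=0
w=[]
for r in range(150,270,15):
    q=np.where(m[r])[0]; w.append([q.mean(),r])
w=onz(p,w,.026); print('spoon',w, np.polyfit(w[:,0],w[:,1],1))
ys,xs=np.where(m>0);print(ys.min(),ys.max())
E
python3 m2.py
```

```text
handle root/tip [[0.4688 0.1168 0.0785]
 [0.36   0.1271 0.0785]]
rim L,R,top [[0.5385 0.0508 0.084 ]
 [0.5391 0.1669 0.084 ]
 [0.4853 0.1115 0.084 ]]
spoon ends [[0.4245 0.2093 0.027 ]
 [0.6166 0.2195 0.027 ]]
beaker top L,R,T,B [[0.4535 0.2919 0.106 ]
 [0.4537 0.3378 0.106 ]
 [0.4313 0.3118 0.106 ]
 [0.4768 0.3179 0.106 ]]
mug top L,R,T [[0.5515 0.2936 0.08  ]
 [0.5523 0.3436 0.08  ]
 [0.5328 0.3155 0.08  ]]
ear tip [[0.541  0.3695 0.06  ]]
coaster L,R,T,B [[ 0.5352 -0.1447  0.012 ]
 [ 0.5354 -0.0558  0.012 ]
 [ 0.4936 -0.0935  0.012 ]
 [ 0.5809 -0.1069  0.012 ]]
[ 14  34  24 103 433]
[[   nan    nan    nan]
 [0.3911 0.1241 0.0785]
 [0.4136 0.1196 0.0785]
 [0.4368 0.1181 0.0785]
 [0.4608 0.1144 0.0785]]
 ** On entry to DLASCL parameter number  4 had an illegal value
 ** On entry to DLASCL parameter number  4 had an illegal value
 ** On entry to DLASCL parameter number  4 had an illegal value
 ** On entry to DLASCL parameter number  4 had an illegal value
 ** On entry to DLASCL parameter number  5 had an illegal value
 ** On entry to DLASCL parameter number  4 had an illegal value
  return _methods._mean(a, axis=axis, dtype=dtype,
  ret = ret.dtype.type(ret / rcount)
Traceback (most recent call last):
  File "m2.py", line 18, in <module>
    a=np.polyfit(w[:,0],w[:,1],1); print('handle y=',a)
numpy.linalg.LinAlgError: SVD did not converge in Linear Least Squares
```

Request:
drive_tool:
  deltas: [0,-0.029,0.02,0.05,0,-0.029,0.05,0.087,0,-0.029,0.09,0.087,0,-0.029,0.125,0.087,0,-0.029,0.125,0.087]

```text
t: 1.87
tool_pos: [0.4528, 0.1215, 0.1288]
tool_rot: [-0.005, 0.041, 0.999, -0.001]
force: [-0.4, -0.1, 0.1]
grip_width: 0.0883
gripper_force: 0.0
```

```bash
python3 -c "
from h import *
s,t,Rm=st();print(t,Rm.round(3),s['t'])
im,p=snap('wrist','w2.png');np.save('w2.npy',p,allow_pickle=True)"
```

```text
[0.45277884 0.1215226  0.12884912] [[-0.997  0.083 -0.011]
 [ 0.083  0.997 -0.002]
 [ 0.01  -0.003 -1.   ]] 1.8667
```

View pics/w2.png

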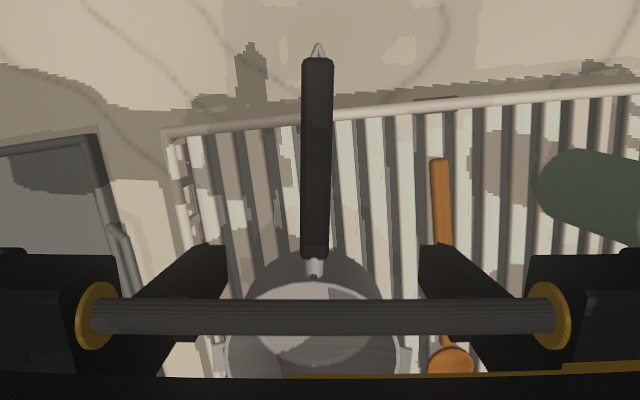

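The handle runs from (318,58) to (315,258), centred between the fingers (226 to 418) to within a few pixels.

```bash
python3 -c "
from h import *
p=np.load('w2.npy',allow_pickle=True).item()
print(onz(p,[[315,256],[318,62]],.0785).round(4))
s,t,Rm=st();print(t,s['qd'].round(3))
print(Rm.T@(np.array([.458,.1165,.053])-t))"
```

```text
[[0.4711 0.1154 0.0785]
 [0.3603 0.1268 0.0785]]
[0.45424839 0.12171966 0.1315381 ] [ 0.028 -0.085 -0.024 -0.047 -0.016  0.042  0.017]
[-0.00472202 -0.00472374  0.07851714]
```

Request:
drive_tool:
  deltas: [-0.002,-0.003,0.03,0,-0.002,-0.003,0.06,0,-0.002,-0.003,0.08,0,-0.002,-0.003,0.08,0,-0.002,-0.003,0.08,0,-0.002,-0.003,0.08,0]

```text
t: 2.42
tool_pos: [0.4601, 0.1181, 0.0558]
tool_rot: [0.001, 0.043, 0.999, 0.001]
force: [0.4, -0.3, 0.7]
grip_width: 0.088
gripper_force: 0.0
```

Request:
drive_tool:
  deltas: [0.002,-0.0015,0.003,0,0.002,-0.0015,0.003,0]

```text
t: 2.58
tool_pos: [0.4572, 0.1157, 0.0519]
tool_rot: [0.001, 0.044, 0.999, 0.0]
force: [-0.0, 0.0, 1.2]
grip_width: 0.0881
gripper_force: 0.0
```

Request:
drive_tool:
  deltas: [0,0,0,0,0,0,0,0,0,0,0,0,0,0,0,0,0,0,0,0,0,0,0,0,0,0,0,0,0,0,0,0]
  jaw: 1
  grip_force: 50

```text
t: 3.25
tool_pos: [0.4569, 0.1156, 0.0507]
tool_rot: [-0.0, 0.044, 0.999, 0.0]
force: [0.2, 0.3, -0.6]
grip_width: 0.0367
gripper_force: 0.0
```

Request:
drive_tool:
  deltas: [0,0,0,0,0,0,0,0,0,0,0,0,0,0,0,0,0,0,0,0,0,0,0,0]

```text
t: 3.75
tool_pos: [0.4568, 0.1155, 0.0507]
tool_rot: [-0.0, 0.044, 0.999, -0.0]
force: [0.6, -0.4, 0.5]
grip_width: 0.0169
gripper_force: 50.0
```

Request:
drive_tool:
  deltas: [0,0,-0.005,0,0,0,-0.015,0,0,0,-0.035,0,0,0,-0.055,0,0,0,-0.07,0,0,0,-0.08,0,0,0,-0.08,0,0,0,-0.08,0]

```text
t: 4.42
tool_pos: [0.4568, 0.1154, 0.131]
tool_rot: [0.0, 0.044, 0.999, 0.0]
force: [0.2, -0.2, -3.2]
grip_width: 0.017
gripper_force: 49.9
```

```bash
python3 -c "
from h import *
s,t,Rm=st();print(t,s['grip_width'],s['gripper_force'],s['force'])
im,p=snap('wrist','w3.png');np.save('w3.npy',p,allow_pickle=True)"
```

```text
[0.45676658 0.11544119 0.13097407] 0.016963783648553735 49.94816467165947 [ 0.15944406 -0.15580208 -3.17979014]
```

View pics/w3.png

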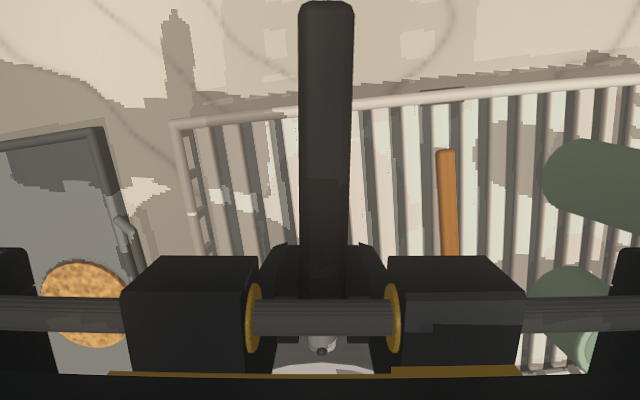

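The pan is lifted, with the handle held straight and its tip at (326,3). The pan body is hidden behind the gripper.

```bash
python3 -c "
from h import *
p=np.load('w3.npy',allow_pickle=True).item()
s,t,Rm=st()
q=onz(p,[[326,4],[325,200]],.1588); print(q.round(4),((q-t)@Rm).round(4))
c=np.array([.543,.109,0]);print((c-[.4568,.1155,0])@Rm)
im=cv2.imread('pics/w1.png');hsv=cv2.cvtColor(im,cv2.COLOR_BGR2HSV)
p=np.load('w1.npy',allow_pickle=True).item()
m=cv2.inRange(hsv,(3,90,50),(20,255,255)); m[:,:340]=0;m[:,420:]=0
w=onz(p,[[np.where(m[r])[0].mean(),r] for r in range(150,240,15)],.026);print('spoon',w.round(4),np.polyfit(w[:,0],w[:,1],1),np.where(m.any(1))[0][[0,-1]])
"
```

```text
[[0.3583 0.1253 0.1588]
 [0.4208 0.1196 0.1588]] [[ 0.0987  0.0014 -0.0283]
 [ 0.0359  0.0011 -0.0283]]
[-8.64378326e-02  1.08963714e-03 -6.15699580e-05]
spoon [[0.4338 0.2098 0.026 ]
 [0.4502 0.2103 0.026 ]
 [0.467  0.2115 0.026 ]
 [0.4842 0.2126 0.026 ]
 [0.5018 0.2139 0.026 ]
 [0.5198 0.2146 0.026 ]] [0.05960568 0.18372229] [142 378]
```

```bash
cat > cork.py <<'E'
from h import *
from scipy.optimize import least_squares
def corks(fn,p,minA=400,zc=.012):
    im=cv2.imread('pics/'+fn);hsv=cv2.cvtColor(im,cv2.COLOR_BGR2HSV)
    m=cv2.inRange(hsv,(3,80,70),(22,255,255)); m=cv2.morphologyEx(m,cv2.MORPH_CLOSE,np.ones((5,5)))
    for c in cv2.findContours(m,cv2.RETR_EXTERNAL,cv2.CHAIN_APPROX_NONE)[0]:
        if cv2.contourArea(c)<minA: continue
        c=c[:,0,:]; x,y=c.T
        k=(x>3)&(x<636)&(y>3)&(y<396)
        w=onz(p,c[k],zc)[:,:2]
        for r in (.064,.043):
            f=lambda q:np.hypot(*(w-q[:2]).T)-r
            s=least_squares(f,w.mean(0),loss='soft_l1',f_scale=.001); print(fn,c.mean(0).round(),r,s.x.round(4),np.median(abs(s.fun)).round(4))
E
python3 -c "
from cork import *
corks('w1.png',np.load('w1.npy',allow_pickle=True).item())
corks('top0.png',arm.camera_params('top'))"
```

```text
w1.png [456. 373.] 0.064 [0.7149 0.3246] 0.0704
w1.png [456. 373.] 0.043 [0.7296 0.324 ] 0.0891
w1.png [552. 315.] 0.064 [0.6706 0.3996] 0.0105
w1.png [552. 315.] 0.043 [0.6572 0.4289] 0.0095
w1.png [122. 236.] 0.064 [ 0.5179 -0.0834] 0.013
w1.png [122. 236.] 0.043 [ 0.5365 -0.1003] 0.0005
w1.png [ 36. 218.] 0.064 [ 0.5191 -0.215 ] 0.0031
w1.png [ 36. 218.] 0.043 [ 0.5174 -0.1937] 0.0056
w1.png [382. 225.] 0.064 [0.5259 0.2635] 0.0175
w1.png [382. 225.] 0.043 [0.5263 0.241 ] 0.023
top0.png [451. 234.] 0.064 [ 0.4755 -0.3603] 0.0149
top0.png [451. 234.] 0.043 [ 0.4937 -0.3452] 0.0007
top0.png [386. 223.] 0.064 [ 0.5207 -0.2096] 0.0072
top0.png [386. 223.] 0.043 [ 0.5244 -0.1878] 0.0368
top0.png [241. 228.] 0.064 [0.5238 0.2641] 0.0161
top0.png [241. 228.] 0.043 [0.5244 0.2416] 0.0211
top0.png [281. 141.] 0.064 [0.8054 0.1013] 0.0109
top0.png [281. 141.] 0.043 [0.7618 0.1074] 0.006
top0.png [  2. 155.] 0.064 [0.6617 0.7989] 0.0141
top0.png [  2. 155.] 0.043 [0.65   0.8746] 0.016
```

Request:
drive_tool:
  deltas: [0,-0.01,0,0,0,-0.03,0,0,-0.001,-0.06,0,0,-0.002,-0.095,0,0,-0.003,-0.13,0,0,-0.004,-0.165,0,0,-0.005,-0.2,0,0,-0.005,-0.235,0,0]

```text
t: 5.13
tool_pos: [0.4399, -0.1213, 0.1298]
tool_rot: [-0.001, 0.044, 0.999, -0.0]
force: [0.4, 0.3, -2.5]
grip_width: 0.0167
gripper_force: 49.9
```

Request:
drive_tool:
  deltas: [0,-0.03,0,0,-0.001,-0.055,0,0,-0.001,-0.075,0,0,-0.001,-0.085,0,0,-0.001,-0.09,0,0,-0.001,-0.09,0,0,-0.001,-0.09,0,0]

```text
t: 5.72
tool_pos: [0.4343, -0.2074, 0.1304]
tool_rot: [-0.0, 0.043, 0.999, 0.001]
force: [0.8, -0.1, -2.9]
grip_width: 0.0165
gripper_force: 49.9
```

```bash
python3 -c "
from h import *
s,t,Rm=st();print(t,s['grip_width'],s['gripper_force'],s['force'],Rm.round(4))
print(Rm.T@(np.array([.5205,-.2165,.0447])-.0865*-Rm[:,0]*1-t))
im,p=snap('wrist','w4.png');np.save('w4.npy',p,allow_pickle=True)
from cork import *
corks('w4.png',p)"
```

```text
[ 0.43432935 -0.20735617  0.1304118 ] 0.01651660733897344 49.94740292429924 [ 0.76006624 -0.13952912 -2.9096007 ] [[-9.963e-01  8.610e-02 -4.000e-04]
 [ 8.610e-02  9.963e-01  1.300e-03]
 [ 5.000e-04  1.300e-03 -1.000e+00]]
[-0.00018194 -0.00180006  0.08566507]
w4.png [316. 374.] 0.064 [ 0.5668 -0.2232] 0.0381
w4.png [316. 374.] 0.043 [ 0.5842 -0.2252] 0.0544
w4.png [394. 317.] 0.064 [ 0.5495 -0.2137] 0.0042
w4.png [394. 317.] 0.043 [ 0.5484 -0.1917] 0.0045
w4.png [251. 318.] 0.064 [ 0.5489 -0.2204] 0.0042
w4.png [251. 318.] 0.043 [ 0.5439 -0.2417] 0.0045
w4.png [156. 255.] 0.064 [ 0.5256 -0.3357] 0.0089
w4.png [156. 255.] 0.043 [ 0.4962 -0.3444] 0.0013
```

View pics/w4.png

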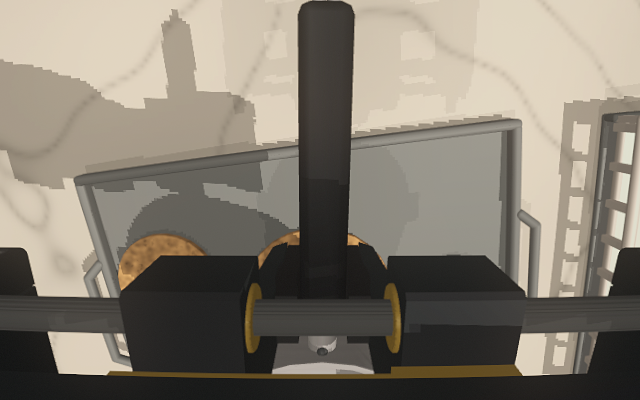

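The view shows the near edge of the mat at about (350,232) just beyond the fingers, and the right coaster at (160,255). The pan is above the mat, so I am lowering it.

Request:
drive_tool:
  deltas: [0,-0.002,0.015,0,0,-0.002,0.035,0,0,-0.002,0.055,0,0,-0.002,0.07,0,0,-0.002,0.078,0,0,-0.002,0.08,0,0,-0.002,0.08,0]

```text
t: 6.35
tool_pos: [0.4344, -0.2096, 0.0505]
tool_rot: [-0.0, 0.043, 0.999, 0.0]
force: [0.1, 0.7, -1.9]
grip_width: 0.0169
gripper_force: 49.9
```

Request:
drive_tool:
  deltas: [0,0,0.001,0,0,0,0.002,0,0,0,0.003,0,0,0,0.0035,0,0,0,0.004,0,0,0,0.004,0]

```text
t: 6.85
tool_pos: [0.4342, -0.2108, 0.0469]
tool_rot: [0.0, 0.044, 0.999, -0.0]
force: [-1.0, 0.2, -2.2]
grip_width: 0.0168
gripper_force: 49.9
```

Request:
drive_tool:
  deltas: [0,0.0015,0.0,0,0,0.0015,0.0005,0,0,0.0015,0.001,0,0,0.0015,0.0015,0,0,0.0015,0.0015,0,0,0.0015,0.0015,0]

```text
t: 7.35
tool_pos: [0.434, -0.2092, 0.0452]
tool_rot: [-0.0, 0.044, 0.999, -0.0]
force: [-0.9, 0.0, -1.2]
grip_width: 0.0166
gripper_force: 50.0
```

Request:
drive_tool:
  deltas: [0,0,0.0005,0,0,0,0.001,0,0,0,0.001,0,0,0,0.001,0]

```text
t: 7.68
tool_pos: [0.4341, -0.2092, 0.0446]
tool_rot: [-0.0, 0.044, 0.999, -0.0]
force: [-2.1, 0.4, 4.5]
grip_width: 0.0168
gripper_force: 50.0
```

Request:
drive_tool:
  deltas: [0,0,0,0,0,0,0,0,0,0,0,0,0,0,0,0,0,0,0,0,0,0,0,0]
  jaw: 0.55

```text
t: 8.18
tool_pos: [0.4345, -0.2091, 0.0441]
tool_rot: [0.0, 0.044, 0.999, 0.0]
force: [0.1, 0.4, -0.1]
grip_width: 0.0397
gripper_force: 0.0
```

Request:
drive_tool:
  deltas: [0,0,-0.03,0,0,0,-0.07,0,0,0,-0.11,0,0,0,-0.15,0,0.0,0,-0.19,0,0.0,0,-0.22,0,0,0,-0.22,0,0,0,-0.22,0]

```text
t: 8.85
tool_pos: [0.435, -0.2097, 0.2656]
tool_rot: [0.002, 0.044, 0.999, -0.001]
force: [-1.1, 0.6, -0.2]
grip_width: 0.0396
gripper_force: 0.0
```

```bash
python3 -c "
from h import *
s,t,Rm=st();print(t,s['grip_width'],s['gripper_force'],s['force'],Rm.round(4))
im,p=snap('wrist','w5.png');np.save('w5.npy',p,allow_pickle=True)
from cork import *
corks('w5.png',p)"
```

```text
[ 0.43498658 -0.20970221  0.26555115] 0.03961171863322774 0.0 [-1.05792324  0.60819746 -0.17243836] [[-0.9961  0.0884  0.0034]
 [ 0.0884  0.9961 -0.0017]
 [-0.0035 -0.0014 -1.    ]]
w5.png [379. 373.] 0.064 [ 0.706  -0.1519] 0.089
w5.png [379. 373.] 0.043 [ 0.719  -0.1537] 0.1086
w5.png [446. 317.] 0.064 [ 0.655  -0.1152] 0.0082
w5.png [446. 317.] 0.043 [ 0.6499 -0.0932] 0.0077
w5.png [199. 320.] 0.064 [ 0.6322 -0.3408] 0.0069
w5.png [199. 320.] 0.043 [ 0.6281 -0.3637] 0.0058
w5.png [418. 239.] 0.064 [ 0.4937 -0.0821] 0.0136
w5.png [418. 239.] 0.043 [ 0.5357 -0.1028] 0.001
w5.png [217. 227.] 0.064 [ 0.4822 -0.3652] 0.0163
w5.png [217. 227.] 0.043 [ 0.4947 -0.3452] 0.0005
```

View pics/w5.png

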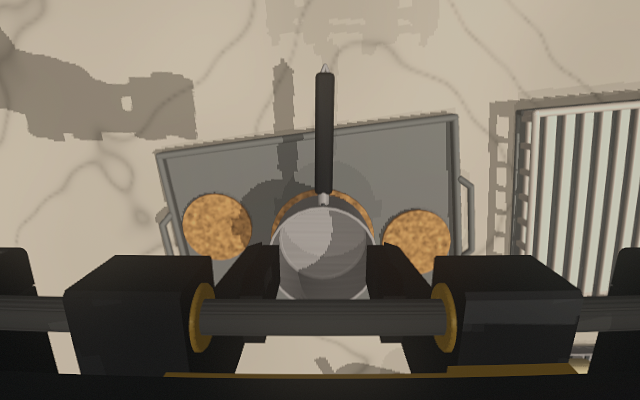

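```bash
python3 -c "
from h import *
im=cv2.imread('pics/w5.png')[180:310,250:400];cv2.imwrite('pics/c5.png',cv2.resize(im,None,fx=5,fy=4,interpolation=cv2.INTER_CUBIC)[:, :750])"
```

```text
(no output)
```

View pics/c5.png

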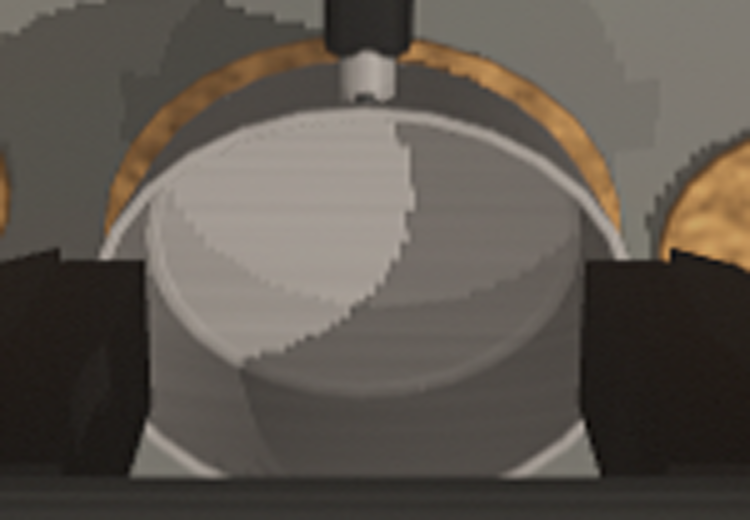

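In the crop, the cork mat arc peeks out evenly around the pan, from (106,220) through (270,47) to (620,215). The rim runs from (100,258) through (365,105) to (630,258).

```bash
python3 -c "
from h import *
from scipy.optimize import least_squares
p=np.load('w5.npy',allow_pickle=True).item()
for n,pts,z,r in (('rim',[(100,258),(163,175),(270,120),(365,105),(470,123),(555,172),(630,258),(145,425),(585,425)],.078,.058),('mat',[(106,220),(150,130),(200,80),(270,47),(450,45),(520,80),(580,140),(620,215)],.012,.064)):
    uv=np.array(pts)/[5,4]+[250,180]; w=onz(p,uv,z)[:,:2]
    for rr in (r,None):
        f=lambda q:np.hypot(*(w-q[:2]).T)-(rr or q[2]); s=least_squares(f,[.52,-.21,r]); print(n,rr,s.x.round(4),abs(s.fun).max().round(4))
"
```

```text
rim 0.058 [ 0.5194 -0.2169  0.058 ] 0.002
rim None [ 0.5184 -0.2168  0.0568] 0.0012
mat 0.064 [ 0.5228 -0.2178  0.064 ] 0.0021
mat None [ 0.5209 -0.2176  0.0626] 0.0016
```

Request:
drive_tool:
  deltas: [-0.088,0.33,0,0,-0.088,0.33,0,0,-0.088,0.33,0,0,-0.088,0.33,0,0,-0.088,0.33,0,0,-0.088,0.33,0,0,-0.088,0.33,0,0,-0.088,0.33,0,0]
  jaw: 0

```text
t: 9.57
tool_pos: [0.5472, 0.1057, 0.2618]
tool_rot: [-0.002, 0.044, 0.999, -0.001]
force: [0.5, -0.4, -0.6]
grip_width: 0.088
gripper_force: 0.0
```

Request:
drive_tool:
  deltas: [0,0.2,0,0,0,0.2,0,0,0,0.2,0,0,0,0.2,0,0,0,0.2,0,0,0,0.2,0,0,0,0.2,0,0,0,0.2,0,0]

```text
t: 10.23
tool_pos: [0.565, 0.3019, 0.2619]
tool_rot: [-0.001, 0.044, 0.999, -0.002]
force: [-0.2, -0.8, -0.3]
grip_width: 0.0881
gripper_force: 0.0
```

```bash
python3 -c "
from h import *
s,t,Rm=st();print(t,s['qpos'].round(3),Rm.round(4))
im,p=snap('wrist','w6.png');np.save('w6.npy',p,allow_pickle=True)"
```

```text
[0.56498656 0.30188807 0.26190822] [-0.317  0.716 -0.468  1.474  0.351  1.04   0.617] [[-0.9961  0.0876 -0.0029]
 [ 0.0876  0.9961 -0.0036]
 [ 0.0025 -0.0039 -1.    ]]
```

View pics/w6.png

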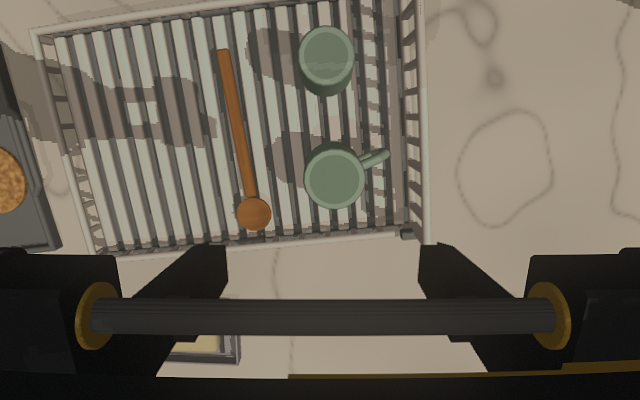

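The view is clear: mug foot circle centred at (334,180) with its ear tip at (389,154), beaker foot at (326,55), spoon from (223,49) to the bowl end at (254,230).

```bash
python3 -c "
from h import *
p=np.load('w6.npy',allow_pickle=True).item()
print('mug LRTB',onz(p,[[304,180],[364,180],[334,150],[334,209]],.080).round(4))
print('ear',onz(p,[[388,155]],.065).round(4))
print('beaker',onz(p,[[298,55],[354,55],[326,26],[326,83]],.106).round(4))
print('spoon',onz(p,[[223,49],[254,230]],.026).round(4))
print('spoon bowl sides',onz(p,[[236,214],[271,214]],.027).round(4))
"
```

```text
mug LRTB [[0.5607 0.2838 0.08  ]
 [0.5657 0.3414 0.08  ]
 [0.5346 0.3149 0.08  ]
 [0.5921 0.3103 0.08  ]]
ear [[0.5457 0.368  0.065 ]]
beaker [[0.4521 0.2913 0.106 ]
 [0.4561 0.3368 0.106 ]
 [0.4323 0.3159 0.106 ]
 [0.476  0.3122 0.106 ]]
spoon [[0.4265 0.2102 0.026 ]
 [0.6248 0.2155 0.026 ]]
spoon bowl sides [[0.6034 0.1977 0.027 ]
 [0.6068 0.238  0.027 ]]
```

Request:
drive_tool:
  deltas: [0.0026,0.0105,0.02,0.12,0.0026,0.0105,0.04,0.24,0.0026,0.0105,0.06,0.36,0.0026,0.0105,0.08,0.48,0.0026,0.0105,0.1,0.6,0.0026,0.0105,0.12,0.72,0.0026,0.0105,0.13,0.84,0.0026,0.0105,0.13,0.96]

```text
t: 10.95
tool_pos: [0.5628, 0.3101, 0.1311]
tool_rot: [-0.001, 0.504, 0.864, -0.003]
force: [-0.1, -0.0, 0.0]
grip_width: 0.0881
gripper_force: 0.0
```

Request:
drive_tool:
  deltas: [0,0,0,0,0,0,0,0,0,0,0,0]

```text
t: 11.2
tool_pos: [0.5645, 0.313, 0.1346]
tool_rot: [0.0, 0.5, 0.866, 0.0]
force: [-0.4, 0.6, -0.0]
grip_width: 0.0884
gripper_force: 0.0
```

```bash
python3 -c "
from h import *
s,t,Rm=st();print(t,s['qpos'].round(3),Rm.round(4))
print(Rm.T@(np.array([.5633,.3126,.051])-t))"
```

```text
[0.56450605 0.31302689 0.134597  ] [-0.492  0.842 -0.16   1.589  0.181  0.724 -0.211] [[-5.008e-01  8.655e-01  6.000e-04]
 [ 8.655e-01  5.008e-01 -1.000e-04]
 [-4.000e-04  5.000e-04 -1.000e+00]]
[ 0.00027089 -0.00129748  0.08359628]
```

Request:
drive_tool:
  deltas: [0,-0.001,0.03,0,0,-0.001,0.06,0,0,-0.001,0.075,0,0,-0.001,0.083,0,0,-0.001,0.083,0,0,-0.001,0.083,0,0,-0.001,0.083,0]

```text
t: 11.78
tool_pos: [0.5642, 0.3141, 0.0527]
tool_rot: [0.001, 0.5, 0.866, 0.001]
force: [0.8, -0.3, 1.2]
grip_width: 0.0886
gripper_force: 0.0
```

Request:
drive_tool:
  deltas: [0,0,0,0,0,0,0,0,0,0,0,0,0,0,0,0,0,0,0,0,0,0,0,0,0,0,0,0,0,0,0,0]
  jaw: 1
  grip_force: 20

```text
t: 12.45
tool_pos: [0.5629, 0.3133, 0.0517]
tool_rot: [-0.0, 0.5, 0.866, -0.0]
force: [-1.6, -1.3, 5.2]
grip_width: 0.0617
gripper_force: 20.1
```

Request:
drive_tool:
  deltas: [0,0,-0.004,0,0,0,-0.01,0,0,0,-0.025,0,0,0,-0.05,0,0,0,-0.08,0,0,0,-0.11,0,0,0,-0.13,0,0,0,-0.13,0]

```text
t: 13.12
tool_pos: [0.5659, 0.3154, 0.1863]
tool_rot: [0.002, 0.5, 0.866, 0.004]
force: [0.5, -0.2, -0.7]
grip_width: 0.0621
gripper_force: 20.0
```

```bash
python3 -c "
from h import *
s,t,Rm=st();print(t,s['grip_width'],s['gripper_force'],s['force'])
im,p=snap('wrist','w7.png');np.save('w7.npy',p,allow_pickle=True)"
```

```text
[0.56587781 0.31542382 0.18633849] 0.06206202613161793 19.977813962120337 [ 0.50488777 -0.22632922 -0.69934498]
```

View pics/w7.png

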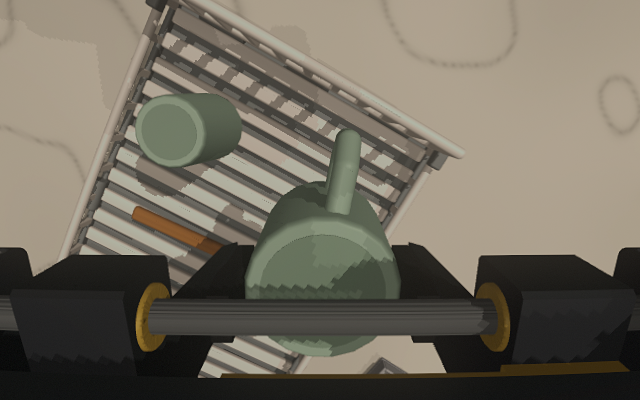

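The mug is lifted and upright; the foot circle spans columns 247–400 and rows 217–355, with the ear pointing up the image.

```bash
python3 -c "
from h import *
p=np.load('w7.npy',allow_pickle=True).item()
s,t,Rm=st()
t=np.array([.56588,.31542,.18634])
q=onz(p,[[324,218],[324,355],[246,285],[400,285]],.2147); print(((q-t)@Rm).round(4))
print(t+0, arm.get_state()['tool_pos'])"
```

```text
[[ 0.0301  0.0011 -0.0283]
 [-0.0278  0.0012 -0.0284]
 [ 0.0037 -0.0283 -0.0285]
 [ 0.0034  0.03   -0.0282]]
[0.56588 0.31542 0.18634] [0.56461251 0.3145578  0.18371603]
```

Request:
drive_tool:
  deltas: [-0.012,-0.008,0,0,-0.035,-0.023,0,0,-0.065,-0.043,0,0,-0.099,-0.066,0,0,-0.132,-0.088,0,0,-0.165,-0.11,0,0,-0.198,-0.132,0,0,-0.231,-0.155,0,0]

```text
t: 13.83
tool_pos: [0.5429, 0.0342, 0.1797]
tool_rot: [-0.001, 0.5, 0.866, -0.001]
force: [1.0, -0.1, -1.0]
grip_width: 0.0619
gripper_force: 20.0
```

Request:
drive_tool:
  deltas: [-0.033,-0.022,0,0,-0.063,-0.042,0,0,-0.09,-0.06,0,0,-0.108,-0.072,0,0,-0.116,-0.0777,0,0,-0.116,-0.0777,0,0,-0.116,-0.0777,0,0,-0.116,-0.0777,0,0]

```text
t: 14.5
tool_pos: [0.535, -0.1005, 0.1808]
tool_rot: [-0.001, 0.499, 0.867, 0.001]
force: [0.2, 0.6, -1.0]
grip_width: 0.0619
gripper_force: 20.0
```

```bash
python3 -c "
from h import *
s,t,Rm=st();print(t,s['grip_width'],s['gripper_force'],s['force'],Rm.round(3)[:2,:2])
print(Rm.T@(np.array([.5367,-.1024,.0457])-t))
im,p=snap('wrist','w8.png');np.save('w8.npy',p,allow_pickle=True)"
```

```text
[ 0.5350256  -0.10049313  0.18083136] 0.06189986363117429 19.977724718400722 [ 0.16698799  0.6467921  -1.02406209] [[-0.502  0.865]
 [ 0.865  0.502]]
[-0.00275634  0.00037789  0.13512655]
```

View pics/w8.png

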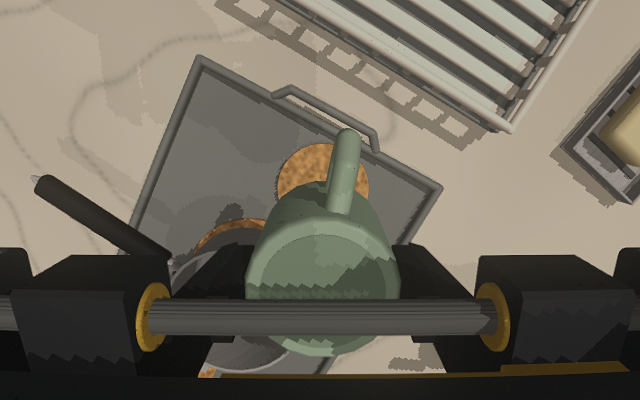

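The mug is above the coaster; the coaster arc is visible from (276,190) through (322,143), with the mug ear in front of it.

```bash
python3 -c "
from h import *
from scipy.optimize import least_squares
p=np.load('w8.npy',allow_pickle=True).item()
im=cv2.imread('pics/w8.png');hsv=cv2.cvtColor(im,cv2.COLOR_BGR2HSV);m=cv2.inRange(hsv,(3,80,70),(22,255,255))
pts=[]
for c in range(284,334,4): r=np.where(m[130:200,c])[0]; pts.append((c,130+r[0]))
for r in range(160,195,4): q=np.where(m[r,265:330])[0]; pts.append((265+q[0],r))
w=onz(p,pts,.012)[:,:2]
s=least_squares(lambda q:np.hypot(*(w-q).T)-.043,[.536,-.1],loss='soft_l1',f_scale=.001);print(s.x.round(4),abs(s.fun).max().round(4))
s,t,Rm=st();print(t)"
```

```text
[ 0.5381 -0.1024] 0.0005
[ 0.53515261 -0.10045502  0.18099229]
```

Request:
drive_tool:
  deltas: [-0.003,0.001,0.02,0,-0.003,0.001,0.05,0,-0.003,0.001,0.08,0,-0.003,0.001,0.105,0,-0.003,0.001,0.122,0,-0.003,0.001,0.13,0,-0.003,0.001,0.13,0,-0.003,0.001,0.13,0]

```text
t: 15.22
tool_pos: [0.5377, -0.1042, 0.0515]
tool_rot: [0.0, 0.5, 0.866, 0.0]
force: [0.3, 0.2, -0.9]
grip_width: 0.062
gripper_force: 20.0
```

Request:
drive_tool:
  deltas: [0,0,0.0005,0,0,0,0.001,0,0,0,0.0015,0,0,0,0.002,0,0,0,0.002,0]

```text
t: 15.63
tool_pos: [0.5374, -0.1055, 0.0496]
tool_rot: [0.0, 0.5, 0.866, 0.0]
force: [-0.4, -0.3, -0.4]
grip_width: 0.0619
gripper_force: 20.0
```

Request:
drive_tool:
  deltas: [0.0025,0.0013,0.0005,0,0.0025,0.0013,0.001,0,0.0025,0.0013,0.0015,0,0.0025,0.0013,0.002,0,0.0025,0.0013,0.0025,0,0.0025,0.0013,0.0025,0]

```text
t: 16.13
tool_pos: [0.537, -0.1026, 0.0465]
tool_rot: [-0.0, 0.5, 0.866, -0.0]
force: [0.5, 0.6, -1.0]
grip_width: 0.0619
gripper_force: 20.0
```

Request:
drive_tool:
  deltas: [0,0,0.0005,0,0,0,0.001,0,0,0,0.001,0,0,0,0.001,0]

```text
t: 16.47
tool_pos: [0.5371, -0.1027, 0.0457]
tool_rot: [0.0, 0.5, 0.866, 0.0]
force: [0.4, -0.2, -0.5]
grip_width: 0.0617
gripper_force: 20.0
```

Request:
drive_tool:
  deltas: [0,0,0.0005,0,0,0,0.0005,0,0,0,0.001,0,0,0,0.001,0]

```text
t: 16.8
tool_pos: [0.5372, -0.1027, 0.0456]
tool_rot: [0.0, 0.5, 0.866, -0.0]
force: [-1.4, -0.1, 8.9]
grip_width: 0.0619
gripper_force: 20.1
```

Request:
drive_tool:
  deltas: [0,0,-0.0008,0,0,0,-0.0008,0,0,0,-0.0008,0,0,0,-0.0008,0,0,0,-0.0008,0,0,0,-0.0008,0]
  jaw: 0

```text
t: 17.3
tool_pos: [0.537, -0.1025, 0.0453]
tool_rot: [-0.0, 0.5, 0.866, 0.0]
force: [0.3, 0.2, -0.4]
grip_width: 0.0884
gripper_force: 0.0
```

Request:
drive_tool:
  deltas: [0,0,-0.03,0,0,0,-0.07,0,0,0,-0.11,0,0,0,-0.15,0,0.0,0,-0.19,0,0.0,0,-0.22,0,0,0,-0.22,0,0,0,-0.22,0]

```text
t: 17.97
tool_pos: [0.5379, -0.1028, 0.267]
tool_rot: [0.002, 0.5, 0.866, 0.001]
force: [0.2, 0.2, -0.2]
grip_width: 0.0877
gripper_force: 0.0
```

```bash
python3 -c "
from h import *
s,t,Rm=st();print(t,s['qpos'].round(3),s['force'],Rm.round(3)[:2,:2])
print(Rm.T@(np.array([.4542,.314,.2])-t))"
```

```text
[ 0.53789293 -0.10275768  0.26703289] [ 0.285  0.556 -0.291  1.767  0.205  0.844  0.421] [ 0.18562723  0.16632759 -0.21178859] [[-0.499  0.866]
 [ 0.866  0.499]]
[0.40304857 0.1353351  0.06649162]
```

Request:
drive_tool:
  deltas: [0.403,0.135,0.05,0,0.403,0.135,0.05,0,0.403,0.135,0.05,0,0.403,0.135,0.05,0,0.403,0.135,0.05,0,0.403,0.135,0.05,0,0.403,0.135,0.05,0,0.403,0.135,0.05,0]

```text
t: 18.63
tool_pos: [0.4694, 0.2228, 0.2244]
tool_rot: [-0.001, 0.5, 0.866, -0.002]
force: [1.0, -0.6, -0.1]
grip_width: 0.0883
gripper_force: 0.0
```

```bash
python3 -c "
from h import *
s,t,Rm=st();print(t,Rm.round(3)[:2,:2])
print(Rm.T@(np.array([.4542,.314,.15])-t))"
```

```text
[0.4694412  0.2228412  0.22438052] [[-0.5    0.866]
 [ 0.866  0.5  ]]
[0.08659579 0.03263933 0.07423291]
```

Request:
drive_tool:
  deltas: [0.04,0.015,0.02,0,0.08,0.03,0.04,0,0.08,0.03,0.06,0,0.08,0.03,0.07,0,0.08,0.03,0.07,0,0.08,0.03,0.07,0,0.08,0.03,0.07,0]

```text
t: 19.22
tool_pos: [0.4582, 0.3041, 0.1568]
tool_rot: [0.0, 0.501, 0.865, -0.0]
force: [0.7, -0.5, 0.2]
grip_width: 0.0882
gripper_force: 0.0
```

```bash
python3 -c "
from h import *
s,t,Rm=st();print(t,Rm.round(3)[:2,:2])
print(Rm.T@(np.array([.4542,.314,.054])-t))"
```

```text
[0.45823973 0.30413757 0.15682454] [[-0.497  0.868]
 [ 0.868  0.497]]
[0.01070054 0.00143653 0.10281006]
```

Request:
drive_tool:
  deltas: [0.01,0.001,0.0,0,0.01,0.001,0.03,0,0.01,0.001,0.06,0,0.01,0.001,0.085,0,0.01,0.001,0.1,0,0.01,0.001,0.1,0,0.01,0.001,0.1,0,0.01,0.001,0.1,0]

```text
t: 19.88
tool_pos: [0.4542, 0.316, 0.058]
tool_rot: [0.0, 0.501, 0.866, 0.001]
force: [-0.1, -0.2, 1.4]
grip_width: 0.0882
gripper_force: 0.0
```

Request:
drive_tool:
  deltas: [0,0,0,0,0,0,0,0,0,0,0,0,0,0,0,0,0,0,0,0,0,0,0,0,0,0,0,0,0,0,0,0]
  jaw: 1
  grip_force: 20

```text
t: 20.55
tool_pos: [0.4533, 0.3153, 0.0568]
tool_rot: [0.0, 0.5, 0.866, 0.0]
force: [-0.7, -1.2, 4.0]
grip_width: 0.0527
gripper_force: 20.1
```

Request:
drive_tool:
  deltas: [0,0,-0.004,0,0,0,-0.01,0,0,0,-0.025,0,0,0,-0.05,0,0,0,-0.08,0,0,0,-0.11,0,0,0,-0.13,0,0,0,-0.13,0]

```text
t: 21.22
tool_pos: [0.4553, 0.317, 0.191]
tool_rot: [0.001, 0.5, 0.866, 0.004]
force: [0.2, -0.2, -0.7]
grip_width: 0.0528
gripper_force: 19.9
```

```bash
python3 -c "
from h import *
s,t,Rm=st();print(t,s['grip_width'],s['gripper_force'],s['force'])
im,p=snap('wrist','w9.png');np.save('w9.npy',p,allow_pickle=True)
s,t,Rm=st();print(t,Rm.round(3)[:2,:2])
d=Rm.T@(np.array([.4957,-.3445,t[2]])-t);print(d,np.hypot(*d[:2]))"
```

```text
[0.4553251  0.31700976 0.19100501] 0.05278373203385873 19.945431455118694 [ 0.17903933 -0.23701378 -0.68278303]
[0.45440595 0.31618368 0.18883125] [[-0.499  0.866]
 [ 0.867  0.499]]
[-0.59309792 -0.29400525 -0.00197331] 0.6619699617514468
```

View pics/w9.png

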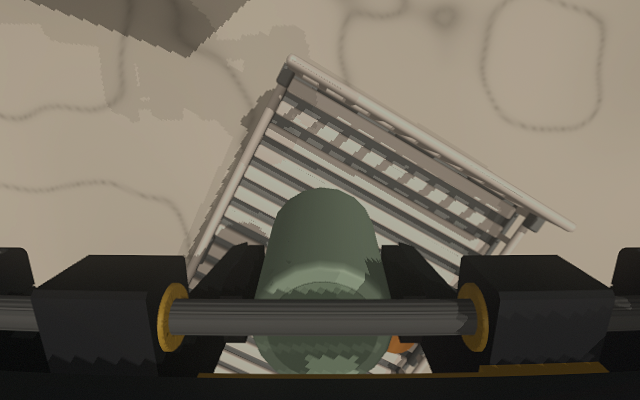

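The beaker is held upright: the foot spans columns 255–391 with its near edge at row 262.

```bash
python3 -c "
from h import *
p=np.load('w9.npy',allow_pickle=True).item()
s,t,Rm=st(); t=np.array([.4553,.317,.191])
q=onz(p,[[323,262],[323,377],[255,315],[391,315]],.2402); print(((q-t)@Rm).round(4))"
```

```text
[[ 0.0226  0.0007 -0.0492]
 [-0.0201  0.0007 -0.0492]
 [ 0.0042 -0.021  -0.0493]
 [ 0.0039  0.0225 -0.0491]]
```

Request:
drive_tool:
  deltas: [-0.012,-0.006,0,0,-0.035,-0.0175,0,0,-0.066,-0.033,0,0,-0.1,-0.05,0,0,-0.134,-0.067,0,0,-0.168,-0.084,0,0,-0.202,-0.101,0,0,-0.236,-0.118,0,0]

```text
t: 21.93
tool_pos: [0.467, 0.0488, 0.1851]
tool_rot: [-0.001, 0.5, 0.866, -0.002]
force: [0.2, 0.5, -2.1]
grip_width: 0.0527
gripper_force: 19.9
```

Request:
drive_tool:
  deltas: [-0.034,-0.017,0,0,-0.068,-0.034,0,0,-0.102,-0.051,0,0,-0.136,-0.067,0,0,-0.17,-0.084,0,0,-0.204,-0.101,0,0,-0.238,-0.118,0,0,-0.272,-0.135,0,0]

```text
t: 22.6
tool_pos: [0.4852, -0.2534, 0.1847]
tool_rot: [-0.002, 0.501, 0.866, -0.0]
force: [0.2, -1.2, -0.2]
grip_width: 0.0531
gripper_force: 19.9
```

Request:
drive_tool:
  deltas: [-0.03,-0.014,0,0,-0.055,-0.027,0,0,-0.075,-0.037,0,0,-0.084,-0.041,0,0,-0.084,-0.041,0,0,-0.084,-0.041,0,0,-0.084,-0.041,0,0]

```text
t: 23.18
tool_pos: [0.4942, -0.3418, 0.186]
tool_rot: [-0.001, 0.499, 0.867, 0.001]
force: [0.1, -0.1, -0.8]
grip_width: 0.0527
gripper_force: 19.9
```

```bash
python3 -c "
from h import *
s,t,Rm=st();print(t,s['grip_width'],Rm.round(3)[:2,:2],s['qpos'].round(2))
im,p=snap('wrist','w10.png');np.save('w10.npy',p,allow_pickle=True)
from cork import *
corks('w10.png',p)
s,t,Rm=st()
print(t,Rm.T@(np.array([.4957,-.3445,.0508])-t))"
```

```text
[ 0.49415708 -0.34176263  0.1859596 ] 0.05267724550104517 [[-0.502  0.865]
 [ 0.865  0.502]] [ 0.74  0.74 -0.36  1.69  0.34  0.78  0.74]
w10.png [360. 375.] 0.064 [ 0.659  -0.5397] 0.0345
w10.png [360. 375.] 0.043 [ 0.6499 -0.5237] 0.0501
w10.png [476. 317.] 0.064 [ 0.6676 -0.4249] 0.007
w10.png [476. 317.] 0.043 [ 0.6855 -0.4048] 0.0077
w10.png [169. 317.] 0.064 [ 0.481  -0.5308] 0.0069
w10.png [169. 317.] 0.043 [ 0.4546 -0.5371] 0.0078
w10.png [320. 177.] 0.064 [ 0.4615 -0.2918] 0.0138
w10.png [320. 177.] 0.043 [ 0.4961 -0.3464] 0.0007
w10.png [358.  86.] 0.064 [ 0.5245 -0.2167] 0.0023
w10.png [358.  86.] 0.043 [ 0.5046 -0.2288] 0.0035
w10.png [526.   9.] 0.064 [ 0.5295 -0.0742] 0.004
w10.png [526.   9.] 0.043 [ 0.5431 -0.091 ] 0.0035
[ 0.49439986 -0.34176808  0.18624345] [-0.00330589 -0.00029267  0.13543658]
```

View pics/w10.png

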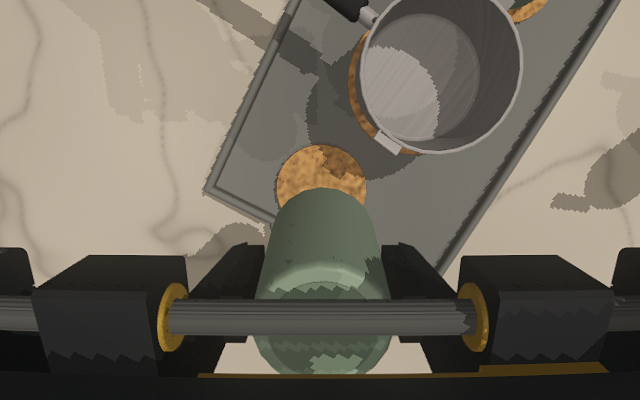

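The beaker is above the right coaster, whose arc (277–366, top row 145) is visible; the pan is well clear at (440,70).

Request:
drive_tool:
  deltas: [-0.003,0,0.02,0,-0.003,0,0.05,0,-0.003,0,0.08,0,-0.003,0,0.105,0,-0.003,0,0.122,0,-0.003,0,0.13,0,-0.003,0,0.13,0,-0.003,0,0.13,0]

```text
t: 23.9
tool_pos: [0.4964, -0.3461, 0.0571]
tool_rot: [0.0, 0.5, 0.866, 0.0]
force: [0.6, -0.3, -0.2]
grip_width: 0.0527
gripper_force: 19.9
```

Request:
drive_tool:
  deltas: [0,0,0,0,0,0,0,0,0,0,0,0]

```text
t: 24.15
tool_pos: [0.4964, -0.3474, 0.0578]
tool_rot: [0.001, 0.5, 0.866, 0.0]
force: [0.1, -0.6, -0.3]
grip_width: 0.0532
gripper_force: 19.9
```

Request:
drive_tool:
  deltas: [0.0008,0.0003,0.001,0,0.0008,0.0003,0.002,0,0.0008,0.0003,0.003,0,0.0008,0.0003,0.004,0,0.0008,0.0003,0.005,0,0.0008,0.0003,0.0055,0,0.0008,0.0003,0.006,0,0.0008,0.0003,0.006,0]

```text
t: 24.82
tool_pos: [0.4956, -0.3461, 0.0508]
tool_rot: [-0.0, 0.5, 0.866, -0.0]
force: [-1.2, 0.6, 3.4]
grip_width: 0.0533
gripper_force: 20.1
```

Request:
drive_tool:
  deltas: [0,0,0.0005,0,0,0,0.001,0,0,0,0.001,0,0,0,0.001,0]

```text
t: 25.15
tool_pos: [0.4956, -0.3461, 0.0507]
tool_rot: [0.0, 0.5, 0.866, -0.0]
force: [-3.1, 1.7, 11.2]
grip_width: 0.0529
gripper_force: 20.3
```

Contact, so I am releasing, rising, and turning back towards the spoon.

Request:
drive_tool:
  deltas: [0,0,-0.001,0,0,0,-0.001,0,0,0,-0.001,0,0,0,-0.001,0,0,0,-0.001,0,0,0,-0.001,0,0,0,-0.001,0]
  jaw: 0

```text
t: 25.73
tool_pos: [0.4956, -0.3461, 0.0504]
tool_rot: [-0.0, 0.5, 0.866, 0.0]
force: [-0.3, -0.7, 0.5]
grip_width: 0.0883
gripper_force: 0.0
```

Request:
drive_tool:
  deltas: [0,0,-0.03,0,0,0,-0.07,0,0,0,-0.11,0,0,0,-0.15,0,0.0,0,-0.18,0,0.0,0,-0.2,0,0,0,-0.2,0,0,0,-0.2,0]

```text
t: 26.4
tool_pos: [0.496, -0.3464, 0.2515]
tool_rot: [0.001, 0.5, 0.866, -0.0]
force: [0.1, 0.1, -0.2]
grip_width: 0.0884
gripper_force: 0.0
```

```bash
python3 -c "
from h import *
s,t,Rm=st();print(t,s['grip_width'],Rm.round(3)[:2,:2])
im,p=snap('top','top1.png')
x=cv2.imread('pics/top1.png')[150:310,140:500]; 
cv2.imwrite('pics/top1c.png',cv2.resize(x,None,fx=2.2,fy=2.2,interpolation=cv2.INTER_CUBIC))
s,t,Rm=st();d=Rm.T@(np.array([.56,.2128,.22])-t);print(d,np.hypot(*d[:2]))"
```

```text
[ 0.49599098 -0.34642087  0.25146617] 0.08837073811241378 [[-0.499  0.866]
 [ 0.866  0.499]]
[0.45175654 0.33534692 0.03007214] 0.5626202358186575
```

View pics/top1c.png

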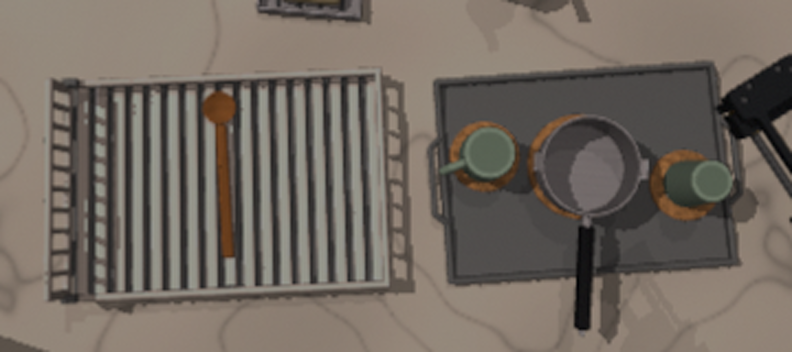

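Request:
drive_tool:
  deltas: [0.432,0.37,0,-0.12,0.432,0.37,0,-0.24,0.432,0.37,0,-0.36,0.432,0.37,0,-0.48,0.432,0.37,0,-0.6,0.432,0.37,0,-0.72,0.432,0.37,0,-0.84,0.432,0.37,0,-0.96]

```text
t: 27.12
tool_pos: [0.5559, -0.0168, 0.2487]
tool_rot: [-0.002, 0.041, 0.999, -0.0]
force: [0.9, -1.0, 0.4]
grip_width: 0.0881
gripper_force: 0.0
```

```bash
python3 -c "
from h import *
s,t,Rm=st();print(t,s['qpos'].round(2),Rm.round(3)[:2,:2])
print(Rm.T@(np.array([.6,.2128,.25])-t))"
```

```text
[ 0.55589345 -0.01682584  0.24868242] [ 0.33  0.65 -0.65  1.75  0.48  0.91  0.97] [[-0.997  0.082]
 [ 0.082  0.997]]
[-0.02521     0.23245943 -0.00148991]
```

Request:
drive_tool:
  deltas: [-0.025,0.04,0,-0.04,-0.025,0.08,0,-0.08,-0.025,0.12,0,-0.125,-0.025,0.155,0,-0.125,-0.025,0.185,0,-0.125,-0.025,0.21,0,-0.125,-0.025,0.22,0,-0.125,-0.025,0.22,0,-0.125]
  jaw: 0.5

```text
t: 27.78
tool_pos: [0.5998, 0.2014, 0.2489]
tool_rot: [-0.001, -0.021, 1.0, 0.001]
force: [0.6, -1.1, 0.4]
grip_width: 0.0441
gripper_force: 0.0
```

Request:
drive_tool:
  deltas: [0,0,0,0,0,0,0,0,0,0,0,0,0,0,0,0]

```text
t: 28.12
tool_pos: [0.6016, 0.1962, 0.2504]
tool_rot: [-0.0, -0.017, 1.0, -0.001]
force: [0.5, -0.3, 0.0]
grip_width: 0.0443
gripper_force: 0.0
```

```bash
cat > sp.py <<'E'
from h import *
import sys
fn=sys.argv[1]; z=float(sys.argv[2])
s,t,Rm=st(); im,p=snap('wrist',fn)
hsv=cv2.cvtColor(cv2.imread('pics/'+fn),cv2.COLOR_BGR2HSV); m=cv2.inRange(hsv,(3,110,50),(18,255,255)); m[235:]=0
k,l,S,C=cv2.connectedComponentsWithStats(m)
for i in range(1,k):
    if S[i,4]>300:
        print(S[i],C[i].round(1)); q=l==i
        rs=np.where(q.any(1))[0]; w=onz(p,[[np.where(q[r])[0].mean(),r] for r in rs],z); wd=onz(p,[[np.where(q[r])[0].max()+.5,r] for r in rs],z)[:,1]-onz(p,[[np.where(q[r])[0].min()-.5,r] for r in rs],z)[:,1]
        print('ends',w[0].round(4),w[-1].round(4)); 
        h=wd<.022; a=np.polyfit(w[h,0],w[h,1],1) if h.sum()>5 else 0
        print('handle slope',a,'width',np.median(wd[h]) if h.any() else 0,'max',wd.max(),'mid y',w[:,1].mean())
print(t,Rm.round(3)[:2,:2])
E
python3 sp.py w11.png .026
```

```text
[ 325    0   37  197 3198] [342.5 110.7]
ends [0.4294 0.2085 0.026 ] [0.6248 0.2193 0.026 ]
handle slope [0.05900138 0.18296648] width 0.013760779338385182 max 0.04025928732376369 mid y 0.2137983304826925
[ 29  67  55  17 466] [57.1 74.4]
ends [ 0.4972 -0.0909  0.026 ] [ 0.513 -0.064  0.026]
handle slope 0 width 0.01869235390811963 max 0.05122079713945088 mid y -0.0813968077268141
[ 40  90  55  56 838] [ 77.  125.1]
ends [ 0.5199 -0.0521  0.026 ] [ 0.5779 -0.091   0.026 ]
handle slope [-0.37309792  0.14491565] width 0.014134373206072914 max 0.04959788827130901 mid y -0.06272412731147763
[0.60157163 0.19620994 0.25044339] [[-0.999 -0.034]
 [-0.034  0.999]]
```

Request:
drive_tool:
  deltas: [0.03,0.01,0.02,-0.025,0.0655,0.0205,0.05,-0.025,0.0655,0.0205,0.09,-0.025,0.0655,0.0205,0.13,-0.025,0.0655,0.0205,0.16,-0.025,0.0655,0.0205,0.18,-0.025,0.0655,0.0205,0.18,-0.025,0.0655,0.0205,0.18,-0.025]

```text
t: 28.83
tool_pos: [0.5348, 0.2159, 0.0703]
tool_rot: [-0.001, -0.031, 1.0, -0.0]
force: [0.2, 0.3, -0.8]
grip_width: 0.0443
gripper_force: 0.0
```

Request:
drive_tool:
  deltas: [0,0,0,0,0,0,0,0,0,0,0,0]

```text
t: 29.08
tool_pos: [0.5361, 0.2169, 0.0722]
tool_rot: [0.001, -0.031, 1.0, 0.001]
force: [0.3, -0.4, 0.1]
grip_width: 0.0447
gripper_force: 0.0
```

```bash
python3 sp.py w12.png .026; python3 -c "
from h import *
s,t,Rm=st();print(Rm.T@(np.array([.5355,.2146,.0205])-t))"
```

```text
[ 306   22   27  213 5269] [318.5 125.8]
ends [0.4259 0.2077 0.026 ] [0.5399 0.2146 0.026 ]
handle slope [0.05648694 0.18426224] width 0.013479874813544651 max 0.014060066975103536 mid y 0.21138795800579288
[0.53607927 0.21691739 0.07223762] [[-0.998 -0.062]
 [-0.062  0.998]]
[ 0.00067606 -0.00225678  0.05151685]
```

Request:
drive_tool:
  deltas: [0,-0.002,0.02,0,0,-0.002,0.035,0,0,-0.002,0.043,0,0,-0.002,0.047,0,0,-0.002,0.047,0,0,-0.002,0.047,0]

```text
t: 29.63
tool_pos: [0.5354, 0.2149, 0.0241]
tool_rot: [0.0, -0.031, 1.0, 0.0]
force: [-0.2, -0.3, 0.4]
grip_width: 0.0441
gripper_force: 0.0
```

Request:
drive_tool:
  deltas: [0,0,0,0,0,0,0,0]

```text
t: 29.8
tool_pos: [0.5356, 0.2149, 0.0243]
tool_rot: [0.001, -0.031, 1.0, 0.0]
force: [0.8, -0.3, 0.0]
grip_width: 0.0442
gripper_force: 0.0
```

Request:
drive_tool:
  deltas: [0,0,0.002,0,0,0,0.004,0,0,0,0.004,0,0,0,0.004,0]

```text
t: 30.13
tool_pos: [0.5351, 0.2145, 0.0195]
tool_rot: [-0.0, -0.031, 1.0, -0.0]
force: [-0.3, -0.2, 0.7]
grip_width: 0.044
gripper_force: 0.0
```

Request:
drive_tool:
  deltas: [0,0,0,0,0,0,0,0,0,0,0,0,0,0,0,0,0,0,0,0,0,0,0,0,0,0,0,0,0,0,0,0]
  jaw: 1
  grip_force: 30

```text
t: 30.8
tool_pos: [0.5352, 0.2145, 0.0196]
tool_rot: [0.0, -0.031, 1.0, 0.0]
force: [-0.2, 0.0, 0.8]
grip_width: 0.0136
gripper_force: 30.0
```

Request:
drive_tool:
  deltas: [0,0,-0.003,0,0,0,-0.01,0,0,0,-0.025,0,0,0,-0.05,0,0,0,-0.08,0,0,0,-0.11,0,0,0,-0.14,0,0,0,-0.14,0]

```text
t: 31.47
tool_pos: [0.5378, 0.2167, 0.1656]
tool_rot: [0.004, -0.031, 1.0, 0.002]
force: [0.6, 0.8, -0.4]
grip_width: 0.0133
gripper_force: 30.0
```

Request:
drive_tool:
  deltas: [0,0,0,0,0,0,0,0,0,0,0,0]

```text
t: 31.72
tool_pos: [0.5344, 0.2138, 0.1585]
tool_rot: [-0.001, -0.031, 1.0, -0.001]
force: [0.3, -0.5, -0.7]
grip_width: 0.0134
gripper_force: 30.0
```

```bash
python3 sp.py w13.png .166; python3 - <<'E'
from h import *
im=cv2.imread('pics/w13.png');m=cv2.inRange(cv2.cvtColor(im,cv2.COLOR_BGR2HSV),(3,110,50),(18,255,255))
for r in (2,20,60,100,140,180,220): q=np.where(m[r])[0]; print(r,q.min() if len(q) else 0,q.max() if len(q) else 0)
s,t,Rm=st();print(s['grip_width'],s['force'],s['torque'])
E
```

```text
[ 305    0   37  235 8029] [322.8 113.5]
ends [0.4286 0.2074 0.166 ] [0.5184 0.2126 0.166 ]
handle slope [0.05735407 0.18292855] width 0.013323663169548527 max 0.013688973128947318 mid y 0.20995926022970432
[  0 139  22  77 950] [  9.5 180. ]
ends [0.4857 0.077  0.166 ] [0.519  0.0712 0.166 ]
handle slope [-0.14739594  0.15203307] width 0.0064780673821839 max 0.00854444655669967 mid y 0.0780648143693757
[0.534362   0.21375534 0.15849626] [[-0.998 -0.062]
 [-0.062  0.998]]
2 305 341
20 306 341
60 306 341
100 306 340
140 0 339
180 6 338
220 307 338
0.013254931127226734 [ 0.22065195 -0.41389245 -0.23935398] [0.04141555 0.02660848 0.03408389]
```

Request:
drive_tool:
  deltas: [0.001,-0.01,0,0,0.002,-0.03,0,0,0.004,-0.06,0,0,0.007,-0.095,0,0,0.01,-0.132,0,0,0.013,-0.17,0,0,0.016,-0.208,0,0,0.018,-0.246,0,0]

```text
t: 32.43
tool_pos: [0.5312, -0.0348, 0.1588]
tool_rot: [-0.001, -0.031, 1.0, -0.0]
force: [-0.3, -0.1, -0.9]
grip_width: 0.014
gripper_force: 30.0
```

Request:
drive_tool:
  deltas: [0.003,-0.038,0,0,0.006,-0.076,0,0,0.009,-0.114,0,0,0.011,-0.145,0,0,0.013,-0.168,0,0,0.014,-0.18,0,0,0.014,-0.18,0,0,0.014,-0.18,0,0]

```text
t: 33.1
tool_pos: [0.5293, -0.2118, 0.1591]
tool_rot: [-0.0, -0.031, 1.0, 0.001]
force: [0.6, 1.3, -0.1]
grip_width: 0.0136
gripper_force: 30.0
```

```bash
python3 - <<'E'
from h import *
from scipy.optimize import least_squares
p=np.load('w10.npy',allow_pickle=True).item()
w=onz(p,[(360,75),(522,65),(437,153),(385,133),(500,120)],.078)[:,:2]
r=least_squares(lambda q:np.hypot(*(w-q).T)-.058,[.52,-.216]); print(r.x,r.fun)
s,t,Rm=st();print(t,s['grip_width'],Rm.round(3)[:2,:2]); print(Rm.T@(np.array([.5289,-.2163,.0795])-t))
E
```

```text
[ 0.51811217 -0.21654976] [-1.17087863e-03 -5.98622850e-04  4.88987359e-04  1.23213566e-06
 -7.26383334e-04]
[ 0.52931993 -0.21181317  0.15911324] 0.013581937158498052 [[-0.998 -0.062]
 [-0.062  0.998]]
[ 0.00066163 -0.00457576  0.07960654]
```

Request:
drive_tool:
  deltas: [0.001,-0.003,0.015,0,0.001,-0.003,0.035,0,0.001,-0.003,0.053,0,0.001,-0.003,0.066,0,0.001,-0.003,0.073,0,0.001,-0.003,0.073,0,0.001,-0.003,0.073,0,0.001,-0.003,0.073,0]

```text
t: 33.77
tool_pos: [0.5297, -0.2152, 0.0874]
tool_rot: [0.001, -0.031, 1.0, 0.0]
force: [-0.6, -0.7, -0.1]
grip_width: 0.0134
gripper_force: 30.0
```

Request:
drive_tool:
  deltas: [0,0,0,0,0,0,0,0]

```text
t: 33.93
tool_pos: [0.5294, -0.2159, 0.0873]
tool_rot: [0.001, -0.031, 1.0, -0.0]
force: [-0.7, 0.2, 0.2]
grip_width: 0.0136
gripper_force: 30.0
```

Request:
drive_tool:
  deltas: [0.001,0,0.001,0,0.001,0,0.002,0,0.001,0,0.003,0,0.001,0,0.004,0,0.001,0,0.005,0,0.001,0,0.0055,0,0.001,0,0.0055,0,0.001,0,0.0055,0]

```text
t: 34.6
tool_pos: [0.5279, -0.2157, 0.081]
tool_rot: [-0.0, -0.031, 1.0, 0.0]
force: [0.9, 0.5, -0.3]
grip_width: 0.0135
gripper_force: 30.0
```

Request:
drive_tool:
  deltas: [0,0,0.0005,0,0,0,0.001,0,0,0,0.0015,0,0,0,0.0015,0,0,0,0.0015,0]

```text
t: 35.02
tool_pos: [0.5279, -0.2158, 0.0797]
tool_rot: [0.0, -0.031, 1.0, -0.0]
force: [-0.4, -0.1, 1.4]
grip_width: 0.0137
gripper_force: 30.0
```

Request:
drive_tool:
  deltas: [0,0,0.0005,0,0,0,0.0005,0,0,0,0.0005,0]

```text
t: 35.27
tool_pos: [0.5279, -0.2158, 0.0796]
tool_rot: [0.0, -0.031, 1.0, -0.0]
force: [-1.6, 0.7, 5.2]
grip_width: 0.0136
gripper_force: 30.0
```

Request:
drive_tool:
  deltas: [0,0,-0.0005,0,0,0,-0.0005,0,0,0,-0.0005,0,0,0,-0.0005,0,0,0,-0.0005,0,0,0,-0.0005,0]
  jaw: 0.5

```text
t: 35.77
tool_pos: [0.5278, -0.2157, 0.0794]
tool_rot: [-0.0, -0.031, 1.0, 0.0]
force: [0.6, -0.5, 0.0]
grip_width: 0.0439
gripper_force: 0.0
```

Request:
drive_tool:
  deltas: [0,0,-0.02,0,0,0,-0.05,0,0,0,-0.09,0,0,0,-0.13,0,-0.01,0,-0.16,0,-0.04,0,-0.18,0,-0.07,0,-0.18,0,-0.08,0,-0.18,0]

```text
t: 36.43
tool_pos: [0.612, -0.2098, 0.2617]
tool_rot: [0.003, -0.031, 1.0, 0.0]
force: [-0.6, -0.3, -0.7]
grip_width: 0.0437
gripper_force: 0.0
```

Request:
drive_tool:
  deltas: [0,0,0,0,0,0,0,0,0,0,0,0,0,0,0,0]

```text
t: 36.77
tool_pos: [0.6063, -0.2113, 0.2591]
tool_rot: [-0.001, -0.031, 1.0, -0.0]
force: [-0.3, -1.2, -0.3]
grip_width: 0.0445
gripper_force: 0.0
```

```bash
python3 sp.py w14.png .086; python3 - <<'E'
from h import *
from scipy.optimize import least_squares
p=arm.camera_params('wrist')
im=cv2.imread('pics/w14.png');hsv=cv2.cvtColor(im,cv2.COLOR_BGR2HSV)
g=cv2.inRange(hsv,(50,30,40),(95,150,255)); g[245:]=0
k,l,S,C=cv2.connectedComponentsWithStats(g)
for i in range(1,k):
    if S[i,4]>200: print('green',S[i],C[i].round(1))
from cork import corks; corks('w14.png',p)
E
```

```text
[ 302    0   43  197 3793] [323.  112.9]
ends [ 0.4491 -0.2202  0.086 ] [ 0.6174 -0.2106  0.086 ]
handle slope [ 0.05710347 -0.24583368] width 0.013425543221287667 max 0.040126614603175764 mid y -0.21558885125968796
[ 171   20   73   84 1989] [217.6  64. ]
ends [ 0.4701 -0.3223  0.086 ] [ 0.5385 -0.3189  0.086 ]
handle slope [ 0.11133006 -0.35356938] width 0.01387972089929701 max 0.0613903693772091 mid y -0.30527599722160986
[ 386   76   62   79 1283] [408.3 114. ]
ends [ 0.5037 -0.1264  0.086 ] [ 0.572  -0.1224  0.086 ]
handle slope [-0.00354171 -0.14508476] width 0.009960643013716963 max 0.03894698219351761 mid y -0.14330134925088203
[ 0.60627878 -0.21130098  0.25910574] [[-0.998 -0.062]
 [-0.062  0.998]]
w14.png [382. 374.] 0.064 [ 0.857 -0.112] 0.0807
w14.png [382. 374.] 0.043 [ 0.8707 -0.1117] 0.1
w14.png [386. 349.] 0.064 [ 0.8875 -0.142 ] 0.0078
w14.png [386. 349.] 0.043 [ 0.8653 -0.1311] 0.0069
w14.png [456. 317.] 0.064 [ 0.8025 -0.0752] 0.0084
w14.png [456. 317.] 0.043 [ 0.7938 -0.0542] 0.0079
w14.png [187. 316.] 0.064 [ 0.8234 -0.3238] 0.0043
w14.png [187. 316.] 0.043 [ 0.8186 -0.347 ] 0.0054
w14.png [412. 114.] 0.064 [ 0.5379 -0.0676] 0.0096
w14.png [412. 114.] 0.043 [ 0.538  -0.0993] 0.0029
w14.png [213.  65.] 0.064 [ 0.4864 -0.3831] 0.0127
w14.png [213.  65.] 0.043 [ 0.4961 -0.3464] 0.0011
w14.png [322. 107.] 0.064 [ 0.5315 -0.1716] 0.0169
w14.png [322. 107.] 0.043 [ 0.5408 -0.2307] 0.0182
```

```bash
python3 - <<'E'
from h import *
from scipy.optimize import least_squares
p=arm.camera_params('wrist')
im=cv2.imread('pics/w14.png');hsv=cv2.cvtColor(im,cv2.COLOR_BGR2HSV)
for n,c,r,cork,seed in (('mug',[.5370,-.1017,.074],.029,(.5370,-.1017),0),('beaker',[.4956,-.3455,.1],.024,(.4956,-.3455),0)):
    uv=proj(p,c)[0]; print(n,uv.round(1),hsv[int(uv[1]),int(uv[0])])
    h=hsv[int(uv[1]),int(uv[0])].astype(int)
    m=((abs(hsv[...,0].astype(int)-h[0])<12)&(hsv[...,1]>h[1]*.5)&(hsv[...,2]>h[2]*.85)).astype(np.uint8)
    k,l,S,C=cv2.connectedComponentsWithStats(m,connectivity=4); i=l[int(uv[1]),int(uv[0])]
    print(S[i],C[i].round(1), onz(p,C[i],c[2]).round(4))
E
```

```text
mug [444.1 116.3] [ 46  41 143]
[ 413   85   84   65 3254] [445.8 116.4] [[ 0.537  -0.1001  0.074 ]]
beaker [169.1  47.3] [ 44  41 142]
[ 141   20   55   49 1908] [166.4  43.6] [[ 0.4928 -0.3477  0.1   ]]
```

```bash
python3 -c "
from h import *
print(arm.sign_off())"
```

```text
the job is handed in; nothing more can be done
None
```

I handed the job in at about 37 s. By the last measurements, the pan, mug and beaker each stand within about 3 mm of the centre of their corks, both cups still mouth down. The spoon lies across the rim with its middle about 1 mm from the pan's centre; I never measured its tilt on the rim, and the soap tray and bottle were not touched.

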